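# Morning check of the packing belt's emergency stop

## Robot

A 6-joint arm with a two-finger parallel gripper is mounted at the origin on the work surface; the furniture and walls round the work are solid. World frame = base frame: x ahead of the robot, y to its left, z up, the work surface at z = 0. Lengths are in mm, angles in rad, forces in N, time in s.
With the tool pointing down it reaches from about 275 to 750 mm from the base axis. Payload 10.2 kg.
Tool frame: the origin (TCP) lies between the finger pads; the fingertips stand 19 mm ahead of it and the grasp point (between the pads) is the TCP; z points along the fingers, y is the line along which they close (so a half turn about z gives the same grasp; the last joint's range is limited). The gripper opens to 85 mm and grips with 20 to 120 N. Pads are 22 mm wide; open, the fingers measure 114 mm over their backs; the gripper's body (76 mm by 85 mm) begins 54 mm behind the grasp point. The pads swing forward as they close: fully open they stand 13 mm farther back than shut.
Start: joints at [-1.33, 0.313, 1.498, -0, 1.331, -0.223], TCP at [234.848, -469.551, 250.294] pointing down, gripper open.
Joint ranges: [-2.94, 2.94], [-0.97, 2.17], [0.19, 2.56], [-1.23, 4.37], [0.02, 3.11], [-2.88, 2.88]. Speed limits (rad/s): [2.39, 2.39, 3.01, 3.14, 3.14, 3.14].

## Interface

Orientations are given as a unit quaternion [w, x, y, z].
In Python, from rig import sense, capture, finish_job gives the robot as it stands. The module is installed in compiled form; this text tells all that it offers.
- The arm moves only by the tool move_arm, never from a script. Its argument "moves" is a list of rows, each an object with "turn": the turn, a rotation vector about the tool's x, y, z in rad, a list of three; "translation": the shift along the tool's x, y, z in mm, a list of three; "hand": the opening, from 0 (shut) to 1 (fully open). In form: [{"turn": [wx, wy, wz], "translation": [x, y, z], "hand": hand}, ...]. A call has 1 to 10 rows; each row shifts and turns the commanded pose from where the row before left it, along the tool's axes as they then stand; what a row does not reach is not made up. A row lasts 1/12 s, in which the tool goes at most 41.7 mm and 7.16 degrees, less where a joint would pass 70% of its speed; a pose out of reach is approached as far as the arm can. A call with a gripper value outside its range is refused whole. The fingers move at their own pace and stop on an object; "grip_force" is the grip in N (left out, the last holds). Time passes only in rows, so rows that do not move let the fingers close. It gives the time, the measured TCP pose, the force, the opening and the grip force at its end, in the units of the state.
- sense(): the state, without advancing time (a new reading comes with each control period).
- capture(name): name is "side" or "top"; returns a dict with "image" (480x640x3 uint8, blue, green, red), "z_map" (480x640 float32, mm along the optical axis (not along the pixel's ray), 0 where there is no reading), "vertical_fov" (degrees; the focal length in pixels is half the picture's height over the tangent of half this angle, whatever the lens; pixels are square), "cx", "cy" (the principal point, pixels), "R" (3x3) and "t" (3): a world point X has camera coordinates R X + t. Camera axes: x right, y down, z forward; pixel columns grow to the right and rows downward; lengths in mm; the calibration is good to about 2 mm. A picture is of the moment at which its call begins.
- finish_job(): hands the job in; it is judged then, once.
The state is a dict: "time_s": time; "joints": joint angles; "dq": joint speeds; "tau": joint torques, N m; "eef_pos": TCP position; "ee_rot": TCP orientation; "force": force on the tool from outside, world axes, zero at the start; "wrist_torque": the same for the moment, N m; "grip_width": opening from 0.0 (shut) to 1.0 (fully open); "grip_force": force on a finger pad.
Only numpy, scipy, OpenCV 4.12 (cv2) and the standard library are available. Lean on these libraries where they do the work, as an engineer would, in place of code of your own. Each camera call takes 0.05 s, during which the arm holds its last target. There are 200 camera calls.

## Task

Do the morning check of the packing belt's emergency stop: press the big red three-lobed stop button straight down until it latches and take your hand off it so that you see it stay down, then push one of its lobes round clockwise until the button springs back up. Only then press the green start button in and let it come out again. Do not pick up or shift the macaron tubs on the belt or the ribbon spool.

Things in the scene. Friction and masses are not known exactly. Their poses are not given: they have to be found in the camera images.
- conveyor: short white packing belt with aluminium side rails and black corner caps, 345 mm long (its x), 190 mm wide (its y), belt surface 62 mm above the counter; fixed. Origin on the counter under its middle. Both control boxes hang on brackets at its -y rail
- stop_box: fixed yellow-lidded control box, 76 x 76 mm, lid 100 mm above the counter, carrying the red stop button. Origin on the counter under the box's (and the button's) axis, z up, axes parallel to the belt's
- stop_button (a joint): how far the red stop button is pushed in (m): 0 fully out, about 0.0075 latched, 0.010 bottomed. To latch it, it must be pushed past about 0.0085; the spring resists with 5 N at first and about 9 N (plus 2 N for the catch) at the bottom. When latched it stays there by itself. A green band on its stem shows only while it is out
- stop_twist (a joint): how far the red button's head is turned clockwise seen from above (rad): 0 at rest, end stop at 0.9. Turned more than about 0.55 (32 degrees) while latched, the catch lets go and the button springs up 7 to 8 mm; a weak spring (0.025 to 0.07 N m) turns the head back to 0 when it is left alone. It does not turn anticlockwise from 0
- stop_top (a point): centre of the flat top of the red mushroom head, on its axis; z up. Out: 143 mm above the counter; latched: 135 to 136 mm. The head is 24 mm thick: a domed hub of 42 mm diameter with three rounded lobes 120 degrees apart, each 19 mm wide, reaching 33 mm from the axis, 17 mm tall from the head's underside (tops 7 mm below the hub's top)
- stop_lobe (a point): tip of the lobe that points away from the belt at rest (33 mm from the axis, halfway up the lobe, 14 mm below stop_top); the other two lobes lie 120 degrees either way. It turns and sinks with the head. Between the lobes is free space for a fingertip down to the box lid, 11 mm below the latched head's underside
- start_box: fixed grey-lidded control box, 76 x 76 mm, lid 100 mm above the counter, carrying the green start button. Origin on the counter under the box's (and the button's) axis. It hangs beside the stop box, on whichever side, 92 to 111 mm from axis to axis
- start_button (a joint): how far the green start button is pushed in (m): 0 out, 0.006 fully in, still 4 mm proud of its steel bezel; takes up to 5 N; springs back out
- start_button_top (a point): centre of the top of the green start button (32 mm diameter, bezel 48 mm), 113 mm above the counter when out; z up. It must go in by at least 4 mm
- tub_a: loose round clear tub of macarons on the belt, 144 mm wide, 64 mm high; origin under its centre. Leave alone
- tub_b: another such tub of macarons on the belt, origin under its centre. Leave alone
- spool: loose red ribbon spool, 43 mm wide, 19 mm high, lying on the counter by the control boxes; origin under its centre. Leave alone

How it is judged:
By the outcome, as a careful person would: the job done as asked, in the order asked, and still so for the second after the job is handed in, with the robot touching nothing.
It also fails if it takes over 51 s, if anything falls off the work surface, if the arm or the gripper's body presses on something with over 40 N, if the wrist force passes 120 N, or if a joint passes its speed limit or range.

## Working session

There is one attempt and no reset: what is moved stays moved. The work goes in short steps, Python scripts to look and compute and a tool call to move; the robot and the scene stay as the last step left them, time stands still between calls to the robot, and variables do not carry over. Pictures are saved under pics/ and viewed, at most 10 in all, crops included, and the job is handed in when it is done.

Besides the shell and the picture viewer there is one more tool, called after "Call:" by a JSON object that holds its "name" and its "arguments", one argument or row to a line. move_arm: Moves the arm, as the interface text tells. Its arguments: {"type":"object","properties":{"moves":{"type":"array","items":{"type":"object","properties":{"turn":{"type":"array","items":{"type":"number"}},"translation":{"type":"array","items":{"type":"number"}},"hand":{"type":"number"}}}},"grip_force":{"type":"number"}},"required":["moves"]}

```bash
mkdir -p pics; cat > h.py <<'E'
import numpy as np, cv2
from rig import sense, capture, finish_job
def pts(c):
    z=c["z_map"]; f=240/np.tan(np.radians(c["vertical_fov"])/2)
    v,u=np.mgrid[:480,:640]
    P=np.stack([(u-c["cx"])*z/f,(v-c["cy"])*z/f,z],-1)
    return (P-np.array(c["t"]))@np.array(c["R"])
E
python3 - <<'E'
from h import *
s=sense();print(s)
for n in("top","side"):
    c=capture(n);cv2.imwrite(f"pics/{n}0.png",c["image"])
    P=pts(c);h=cv2.cvtColor(c["image"],cv2.COLOR_BGR2HSV);z=c["z_map"]
    print(n,c["vertical_fov"],c["R"],c["t"])
    for k,lo,hi,zl,zh in(("red",(0,130,60),(10,255,255),110,160),("red2",(170,130,60),(180,255,255),110,160),("green",(40,90,40),(90,255,255),95,125),("yel",(18,100,80),(35,255,255),90,110)):
        m=(cv2.inRange(h,lo,hi)>0)&(z>0)&(P[...,2]>zl)&(P[...,2]<zh)
        if m.sum()>10:
            q=P[m];v,u=np.nonzero(m);print(k,m.sum(),u.mean(),v.mean(),np.median(q,0),q.min(0),q.max(0))
E
```

```text
{'time_s': 0.0, 'joints': array([-1.33041848e+00,  3.13454843e-01,  1.49844539e+00,  6.60174418e-06,
        1.33097805e+00, -2.23440571e-01]), 'dq': array([-0.00053824, -0.00092027, -0.00028574,  0.00035647,  0.00109175,
       -0.00034988]), 'tau': array([-1.19742592e-03, -4.12259495e+01, -2.59749860e+01, -3.01892960e-04,
        4.04890714e-03,  2.88030753e-05]), 'eef_pos': array([ 234.78256071, -469.31900343,  249.72944911]), 'ee_rot': array([-6.42818816e-04,  9.73229344e-01,  2.29835226e-01, -2.23791365e-06]), 'force': array([-0.48905027,  0.37294701,  0.45103127]), 'wrist_torque': array([ 0.00667111, -0.05435502,  0.00583894]), 'grip_force': 0.0, 'grip_width': 1.0014371583615131}
top 46.331950118339755 [[-0.01132118 -0.9998343  -0.01425529]
 [-0.99043108  0.01317339 -0.13737808]
 [ 0.1375431   0.0125636  -0.9904161 ]] [-72.9715092  484.3347165  905.30084893]
red 1588 334.62909319899245 205.13979848866498 [561.58545083 -78.95725499 127.56945415] [ 349.13482196 -224.89053023  110.00572351] [623.02212742  15.65313692 146.24494275]
red2 163 392.5153374233129 168.03680981595093 [ 57
[... 493 characters left out ...]
189146202 [[-0.86910922  0.4944607  -0.01256093]
 [ 0.43564691  0.75321321 -0.49283022]
 [-0.23422411 -0.43379542 -0.87003483]] [ 453.74319365 -120.07937011 1033.4080948 ]
red 688 246.6497093023256 207.29941860465115 [ 579.77309127 -178.55538756  137.13118022] [ 369.82717313 -220.32739571  110.04862745] [609.65788357  19.45304303 146.36598598]
green 188 285.40425531914894 185.93085106382978 [ 481.67406028 -178.98121021  112.16511689] [ 467.64144155 -194.64846883  104.52780564] [ 495.30918325 -165.97899947  115.65955987]
yel 1703 285.39224897240166 227.3206106870229 [ 554.46533088 -157.86221194  100.43329394] [ 362.27242491 -233.56419938   90.03096871] [621.51547325  29.43717214 109.99478497]
```

View pics/top0.png

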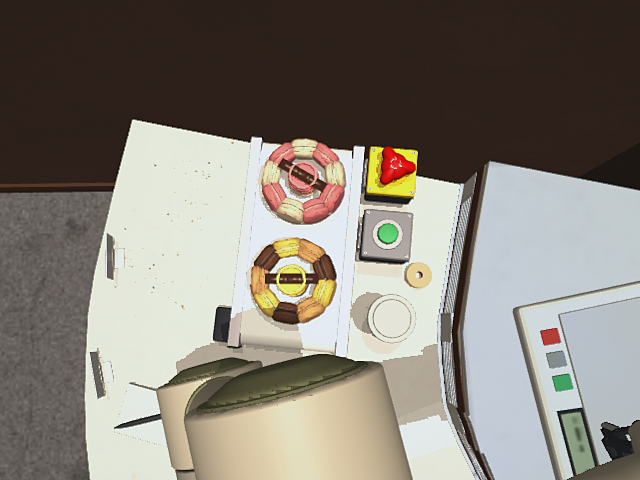

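View pics/side0.png

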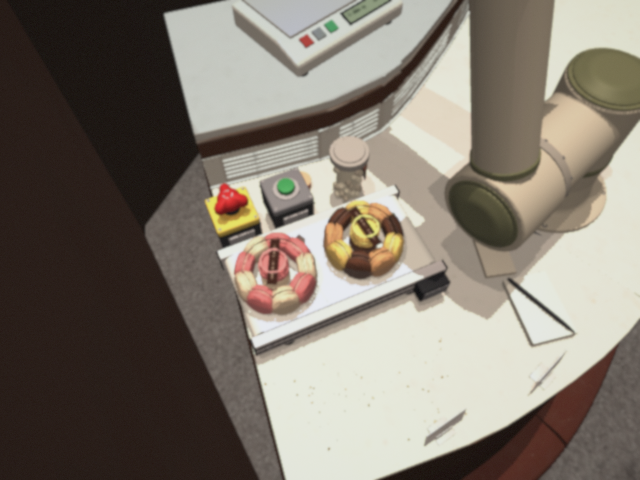

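```bash
python3 - <<'E'
from h import *
for n in("top","side"):
    c=capture(n)
    P=pts(c);h=cv2.cvtColor(c["image"],cv2.COLOR_BGR2HSV);z=c["z_map"]
    hh=((h[...,0]<10)|(h[...,0]>170))&(h[...,1]>130)&(z>0)&(np.hypot(P[...,0]-579,P[...,1]+188)<60)
    for zl,zh in((139,150),(123,139)):
        m=hh&(P[...,2]>zl)&(P[...,2]<zh); q=P[m][:,:2]
        print(n,zl,m.sum(),q.mean(0),q.min(0),q.max(0),cv2.minEnclosingCircle(q.astype(np.float32)))
    q=P[hh&(P[...,2]>120)][:,:2]
    for ce in ((576,-190),):
        d=q-ce;a=np.degrees(np.arctan2(d[:,1],d[:,0]));r=np.hypot(*d.T)
        print([(b,round(r[(a>=b)&(a<b+15)].max(initial=0),1)) for b in range(-180,180,15)])
    tri,t=cv2.minEnclosingTriangle(q.astype(np.float32)); print(t[:,0])
    # green, and tall things near
    g=cv2.inRange(h,(40,90,40),(90,255,255))>0
    m=g&(P[...,2]>109)&(P[...,2]<118);q=P[m];print("green",cv2.minEnclosingCircle(q[:,:2].astype(np.float32)),np.median(q,0))
    y=(cv2.inRange(h,(18,100,80),(35,255,255))>0)&(abs(P[...,2]-100)<4)&(np.hypot(P[...,0]-579,P[...,1]+188)<62)
    print("lid",cv2.minAreaRect(P[y][:,:2].astype(np.float32)))
    m=(z>0)&(P[...,2]>118)&(P[...,0]>400)&(abs(P[...,0]-530)<250)&(P[...,1]<20)&(P[...,1]>-350)&(P[...,2]<170)&~hh
    print(P[m].min(0),P[m].max(0))
E
```

```text
top 139 439 [ 578.85287094 -195.56928486] [ 555.16400543 -223.90902552] [ 603.52057908 -177.08880305] ((578.72998046875, -197.12962341308594), 26.885042190551758)
top 123 328 [ 575.25781781 -191.63401696] [ 552.28715731 -224.79738698] [ 609.71081029 -173.19362353] ((580.2640991210938, -194.16912841796875), 31.732715606689453)
[(-180, np.float64(18.2)), (-165, np.float64(18.4)), (-150, np.float64(19.7)), (-135, np.float64(21.3)), (-120, np.float64(27.9)), (-105, np.float64(35.0)), (-90, np.float64(34.9)), (-75, np.float64(27.8)), (-60, np.float64(23.8)), (-45, np.float64(24.1)), (-30, np.float64(24.1)), (-15, np.float64(30.7)), (0, np.float64(34.6)), (15, np.float64(32.9)), (30, np.float64(22.8)), (45, np.float64(17.2)), (60, np.float64(16.1)), (75, np.float64(15.2)), (90, np.float64(13.6)), (105, np.float64(14.5)), (120, np.float64(22.7)), (135, np.float64(25.9)), (150, np.float64(25.9)), (165, np.float64(22.9))]
[[ 574.7226  -233.0638 ]
 [ 547.0284  -171.71123]
 [ 617.1985  -178.84128]]
green ((478.9291687011719, -184.77789306640625), 15.597172737121582) [ 478.98297685 -183.98136514
[... 812 characters left out ...]
2.4)), (-15, np.float64(22.9)), (0, np.float64(34.6)), (15, np.float64(35.9)), (30, np.float64(31.2)), (45, np.float64(20.8)), (60, np.float64(20.1)), (75, np.float64(18.8)), (90, np.float64(17.7)), (105, np.float64(22.4)), (120, np.float64(25.8)), (135, np.float64(24.8)), (150, np.float64(19.5)), (165, np.float64(8.8))]
[[ 615.4499  -175.38524]
 [ 578.37756 -224.45035]
 [ 551.8598  -168.07668]]
green ((481.3814392089844, -180.3778076171875), 15.045011520385742) [ 481.54301563 -179.72426267  112.2170106 ]
lid ((581.4295654296875, -191.69485473632812), (76.4394760131836, 73.73184967041016), 83.88226318359375)
[ 400.23957748 -349.99910736  118.00724791] [779.29218547  19.62266211 169.99099729]
```

The top view shows the red stop button at pixel (397,166) on the yellow lid, with the green start button at (387,233) on the robot's side of it. The spool is at (418,275) and a jar at (391,318). The side view agrees: red (230,200), green (286,186), and the tubs are across the rail. I'll use the belt x axis at -6.2°, the stop axis at about (580.5, -193.5) and the start axis at about (480, -182).

```bash
python3 - <<'E'
from h import *
c=capture("top");P=pts(c);z=c["z_map"]
def mx(x0,x1,y0,y1):
    m=(z>0)&(P[...,0]>x0)&(P[...,0]<x1)&(P[...,1]>y0)&(P[...,1]<y1); return np.percentile(P[m][:,2],[50,99]).round() if m.sum() else None
for x in range(250,650,50): print(x,[(y,mx(x,x+50,y,y+50)) for y in range(-450,-100,50)])
b=np.radians(-6.2);bx=np.array([np.cos(b),np.sin(b)]);by=np.array([-bx[1],bx[0]])
s=sense();d=np.array([580.5,-193.5])-s["eef_pos"][:2]
print("to stop in tool axes after yaw",d@by,d@bx)
E
```

```text
250 [(-450, array([228., 231.])), (-400, array([200., 216.])), (-350, array([156., 512.])), (-300, array([ 72., 158.])), (-250, array([1., 5.])), (-200, array([1., 4.])), (-150, array([659., 673.]))]
300 [(-450, array([228., 231.])), (-400, array([204., 229.])), (-350, array([156., 189.])), (-300, array([ 83., 158.])), (-250, array([  2., 130.])), (-200, array([126., 131.])), (-150, array([648., 669.]))]
350 [(-450, array([214., 230.])), (-400, array([157., 228.])), (-350, array([156., 196.])), (-300, array([ 38., 158.])), (-250, array([  2., 130.])), (-200, array([126., 130.])), (-150, array([60., 94.]))]
400 [(-450, array([155., 158.])), (-400, array([155., 158.])), (-350, array([155., 158.])), (-300, array([  6., 156.])), (-250, array([  3., 102.])), (-200, array([  1., 103.])), (-150, array([ 61., 104.]))]
450 [(-450, array([155., 158.])), (-400, array([155., 158.])), (-350, array([153., 158.])), (-300, array([0., 5.])), (-250, array([100., 105.])), (-200, array([103., 116.])), (-150, array([ 62., 102.]))]
500 [(-450, array([155., 158.])), (-400, array([155., 158.])), (-350, array([127., 158.])), (-300, array([0., 4.])), (-250, array([ 51., 103.])), (-200, array([ 97., 104.])), (-150, array([ 62., 115.]))]
550 [(-450, array([154., 158.])), (-400, array([155., 158.])), (-350, array([ 79., 157.])), (-300, array([0., 4.])), (-250, array([102., 145.])), (-200, array([102., 145.])), (-150, array([ 63., 115.]))]
600 [(-450, None), (-400, None), (-350, None), (-300, None), (-250, array([101., 104.])), (-200, array([100., 141.])), (-150, array([ 61., 111.]))]
to stop in tool axes after yaw 311.67576844313163 313.8483388927262
```

Call:
{"name": "move_arm", "arguments": {
  "moves": [
    {"turn":[0,0,-0.12],"translation":[0,0,0],"hand":0},
    {"turn":[0,0,-0.12],"translation":[0,0,0],"hand":0},
    {"turn":[0,0,-0.12],"translation":[0,0,0],"hand":0},
    {"turn":[0,0,-0.12],"translation":[0,0,0],"hand":0},
    {"turn":[0,0,-0.12],"translation":[0,0,0],"hand":0},
    {"turn":[0,0,-0.12],"translation":[0,0,0],"hand":0},
    {"turn":[0,0,-0.12],"translation":[0,0,0],"hand":0},
    {"turn":[0,0,-0.12],"translation":[0,0,0],"hand":0},
    {"turn":[0,0,-0.038],"translation":[0,0,0],"hand":0}
  ]
}}

```text
time_s: 1.0
eef_pos: [234.8, -469.5, 250.2]
ee_rot: [-0.0, 0.742, 0.67, 0.0]
force: [0.9, 0.1, -0.1]
grip_width: 0.002
grip_force: 0.0
```

Call:
{"name": "move_arm", "arguments": {
  "moves": [
    {"turn":[0,0,0],"translation":[5,5,-30],"hand":0},
    {"turn":[0,0,0],"translation":[27,27,0],"hand":0},
    {"turn":[0,0,0],"translation":[28,28,0],"hand":0},
    {"turn":[0,0,0],"translation":[28,28,0],"hand":0},
    {"turn":[0,0,0],"translation":[28,28,0],"hand":0},
    {"turn":[0,0,0],"translation":[28,28,0],"hand":0},
    {"turn":[0,0,0],"translation":[28,28,0],"hand":0},
    {"turn":[0,0,0],"translation":[28,28,0],"hand":0},
    {"turn":[0,0,0],"translation":[28,28,0],"hand":0},
    {"turn":[0,0,0],"translation":[28,28,0],"hand":0}
  ]
}}

```text
time_s: 1.83
eef_pos: [518.5, -241.3, 280.3]
ee_rot: [-0.0, 0.745, 0.668, -0.0]
force: [-0.2, -0.8, -0.5]
grip_width: -0.003
grip_force: 0.0
```

Call:
{"name": "move_arm", "arguments": {
  "moves": [
    {"turn":[0,0,0],"translation":[28,28,10],"hand":0},
    {"turn":[0,0,0],"translation":[28,28,20],"hand":0},
    {"turn":[0,0,0],"translation":[0,0,30],"hand":0},
    {"turn":[0,0,0],"translation":[0,0,20],"hand":0},
    {"turn":[0,0,0],"translation":[0,0,0],"hand":0}
  ]
}}

```text
time_s: 2.25
eef_pos: [575.8, -193.4, 196.8]
ee_rot: [-0.004, 0.744, 0.668, -0.001]
force: [-0.0, 0.3, -0.4]
grip_width: 0.004
grip_force: 0.0
```

```bash
cat >> h.py <<'E'
b=np.radians(-6.2);bx=np.array([np.cos(b),np.sin(b)]);by=np.array([-bx[1],bx[0]])
def rel(p):
    s=sense();d=np.array(p)-s["eef_pos"][:2]; print("tool to target x,y:",d@by,d@bx,"pos",s["eef_pos"],s["ee_rot"],s["force"],s["time_s"])
E
python3 -c "
from h import *
rel((580.5,-193.5))"
```

```text
tool to target x,y: 0.4444365454769727 4.65264170523683 pos [ 575.8265729  -193.43935471  196.77622998] [-0.00398522  0.74422587  0.66791476 -0.00135841] [-0.00566345  0.29576172 -0.44845305] 2.25
```

Call:
{"name": "move_arm", "arguments": {
  "moves": [
    {"turn":[0,0,0],"translation":[0,4,0],"hand":0},
    {"turn":[0,0,0],"translation":[0,0,12],"hand":0},
    {"turn":[0,0,0],"translation":[0,0,12],"hand":0},
    {"turn":[0,0,0],"translation":[0,0,0],"hand":0},
    {"turn":[0,0,0],"translation":[0,0,0],"hand":0}
  ]
}}

```text
time_s: 2.67
eef_pos: [581.4, -195.9, 179.0]
ee_rot: [0.001, 0.745, 0.667, 0.0]
force: [0.3, 0.3, 0.9]
grip_width: 0.001
grip_force: 0.0
```

```bash
python3 -c "
from h import *
rel((580.5,-193.5))
c=capture('side');cv2.imwrite('pics/s1.png',cv2.resize(c['image'][130:270,150:350],None,fx=3,fy=3))"
```

```text
tool to target x,y: 2.2532147124283677 -1.1764742322960577 pos [ 581.42624725 -195.86709404  179.04599887] [8.29288056e-04 7.44762850e-01 6.67328652e-01 2.83924415e-04] [0.3498819  0.27240934 0.85286973] 2.6667
```

View pics/s1.png

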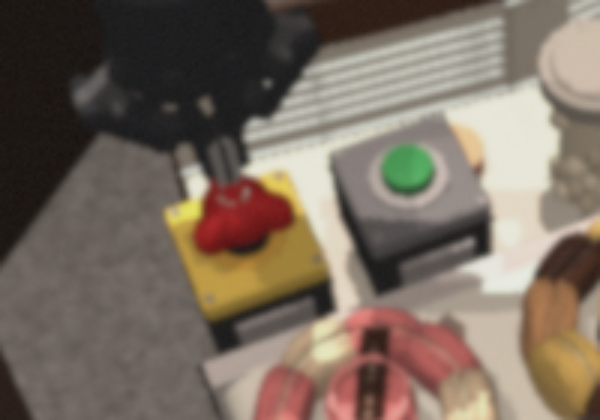

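The crop shows the shut fingers directly over the red hub (crop pixel (232,190)), with the green button clear at (408,168).

Call:
{"name": "move_arm", "arguments": {
  "moves": [
    {"turn":[0,0,0],"translation":[2,-1,8],"hand":0},
    {"turn":[0,0,0],"translation":[0,0,6],"hand":0},
    {"turn":[0,0,0],"translation":[0,0,3],"hand":0},
    {"turn":[0,0,0],"translation":[0,0,3],"hand":0},
    {"turn":[0,0,0],"translation":[0,0,2],"hand":0},
    {"turn":[0,0,0],"translation":[0,0,2],"hand":0},
    {"turn":[0,0,0],"translation":[0,0,1],"hand":0},
    {"turn":[0,0,0],"translation":[0,0,0],"hand":0}
  ]
}}

```text
time_s: 3.38
eef_pos: [580.4, -193.2, 153.2]
ee_rot: [0.0, 0.745, 0.668, 0.0]
force: [-1.6, 1.2, 7.8]
grip_width: 0.002
grip_force: 3.6
```

Call:
{"name": "move_arm", "arguments": {
  "moves": [
    {"turn":[0,0,0],"translation":[0,0,1],"hand":0},
    {"turn":[0,0,0],"translation":[0,0,0],"hand":0},
    {"turn":[0,0,0],"translation":[0,0,0],"hand":0}
  ]
}}

```text
time_s: 3.63
eef_pos: [580.5, -193.2, 152.5]
ee_rot: [0.0, 0.745, 0.668, 0.0]
force: [-1.4, 1.0, 7.4]
grip_width: 0.001
grip_force: 3.8
```

Call:
{"name": "move_arm", "arguments": {
  "moves": [
    {"turn":[0,0,0],"translation":[0,0,1],"hand":0},
    {"turn":[0,0,0],"translation":[0,0,0],"hand":0},
    {"turn":[0,0,0],"translation":[0,0,0],"hand":0}
  ]
}}

```text
time_s: 3.88
eef_pos: [580.5, -193.2, 151.8]
ee_rot: [0.001, 0.745, 0.668, 0.0]
force: [-2.3, 1.0, 9.1]
grip_width: -0.001
grip_force: 4.6
```

Call:
{"name": "move_arm", "arguments": {
  "moves": [
    {"turn":[0,0,0],"translation":[0,0,1],"hand":0},
    {"turn":[0,0,0],"translation":[0,0,0.5],"hand":0},
    {"turn":[0,0,0],"translation":[0,0,0],"hand":0}
  ]
}}

```text
time_s: 4.13
eef_pos: [580.6, -193.2, 151.6]
ee_rot: [0.001, 0.744, 0.668, 0.0]
force: [-5.5, 3.6, 17.8]
grip_width: -0.002
grip_force: 9.1
```

Bottomed: the force jumped to 18 N with no further travel. Lifting off now to see whether it stays down.

Call:
{"name": "move_arm", "arguments": {
  "moves": [
    {"turn":[0,0,0],"translation":[0,0,-5],"hand":0},
    {"turn":[0,0,0],"translation":[0,0,-10],"hand":0},
    {"turn":[0,0,0],"translation":[0,0,-20],"hand":0},
    {"turn":[0,0,0],"translation":[-25,25,-20],"hand":0},
    {"turn":[0,0,0],"translation":[-20,10,0],"hand":0},
    {"turn":[0,0,0],"translation":[0,0,0],"hand":0},
    {"turn":[0,0,0],"translation":[0,0,0],"hand":0},
    {"turn":[0,0,0],"translation":[0,0,0],"hand":0}
  ]
}}

```text
time_s: 4.8
eef_pos: [609.9, -241.2, 203.6]
ee_rot: [-0.001, 0.745, 0.668, -0.0]
force: [-0.5, 0.6, 0.5]
grip_width: 0.002
grip_force: 0.0
```

```bash
cat >> h.py <<'E'
def top(ce=(580.5,-193.5)):
    for n in("top","side"):
        c=capture(n);P=pts(c);h=cv2.cvtColor(c["image"],cv2.COLOR_BGR2HSV);z=c["z_map"]
        r=np.hypot(P[...,0]-ce[0],P[...,1]-ce[1])
        m=((h[...,0]<10)|(h[...,0]>170))&(h[...,1]>130)&(z>0)&(r<12)
        print(n,"hub z",m.sum(),np.median(P[m][:,2]),P[m][:,2].max())
    return c
E
python3 -c "
from h import *
rel((580.5,-193.5))
c=top();cv2.imwrite('pics/s2.png',cv2.resize(c['image'][130:270,150:350],None,fx=3,fy=3))"
```

```text
return _methods._mean(a, axis=axis, dtype=dtype,
  ret = ret.dtype.type(ret / rcount)
Traceback (most recent call last):
  File "h.py", line 16, in top
    print(n,"hub z",m.sum(),np.median(P[m][:,2]),P[m][:,2].max())
                                                 ~~~~~~~~~~~~~^^
ValueError: zero-size array to reduction operation maximum which has no identity
```

Top camera is blocked by the arm; use the side one.

```bash
sed -i 's/for n in("top","side"):\n        c=capture/X/; s/    for n in("top","side"):/    for n in("side",):/' h.py
python3 -c "
from h import *
c=top();cv2.imwrite('pics/s2.png',cv2.resize(c['image'][130:270,150:350],None,fx=3,fy=3))"
```

```text
side hub z 107 134.67904000355134 137.9493643216752
```

View pics/s2.png

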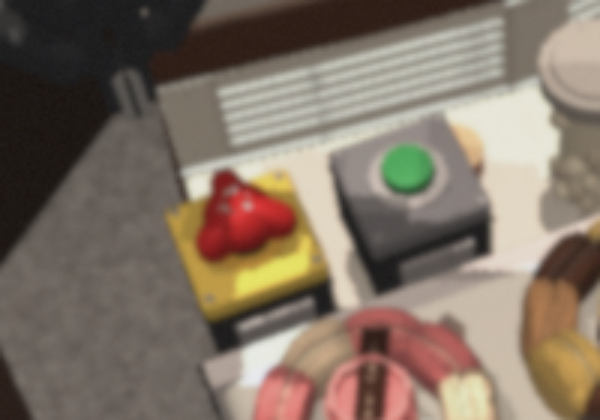

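The button stays latched: hub top is about 135 mm, the green band is gone, and the red head is at crop (240,220) with the lobe that points away from the belt at (226,182). Next, lower the shut fingers beside that lobe, on its +x side.

Call:
{"name": "move_arm", "arguments": {
  "moves": [
    {"turn":[0,0,0],"translation":[4,0,15],"hand":0},
    {"turn":[0,0,0],"translation":[4,0,20],"hand":0},
    {"turn":[0,0,0],"translation":[0,0,20],"hand":0},
    {"turn":[0,0,0],"translation":[0,0,14],"hand":0},
    {"turn":[0,0,0],"translation":[0,0,0],"hand":0},
    {"turn":[0,0,0],"translation":[0,0,0],"hand":0}
  ]
}}

```text
time_s: 5.4
eef_pos: [610.9, -233.2, 135.1]
ee_rot: [-0.0, 0.744, 0.668, -0.0]
force: [0.6, 0.0, 0.9]
grip_width: 0.002
grip_force: 0.0
```

```bash
python3 -c "
from h import *
rel((580.5,-193.5))"
```

```text
tool to target x,y: 36.18688641106598 -34.50883858741797 pos [ 610.89883473 -233.20216034  135.09307594] [-4.22382779e-04  7.44380723e-01  6.67755306e-01 -1.05654374e-04] [0.61306402 0.04118638 0.89927913] 5.4
```

Call:
{"name": "move_arm", "arguments": {
  "moves": [
    {"turn":[0,0,0],"translation":[1,-4,0],"hand":0},
    {"turn":[0,0,0],"translation":[1,-4,0],"hand":0},
    {"turn":[0,0,0],"translation":[0,-4,0],"hand":0},
    {"turn":[0,0,0],"translation":[0,-4,0],"hand":0},
    {"turn":[0,0,0],"translation":[0,-3,0],"hand":0},
    {"turn":[0,0,0],"translation":[0,-3,0],"hand":0},
    {"turn":[0,0,0],"translation":[0,-3,0],"hand":0},
    {"turn":[0,0,0],"translation":[0,-3,0],"hand":0},
    {"turn":[0,0,0],"translation":[0,0,0],"hand":0}
  ]
}}

```text
time_s: 6.15
eef_pos: [583.0, -228.8, 135.2]
ee_rot: [-0.0, 0.745, 0.667, -0.0]
force: [0.8, -2.3, 2.1]
grip_width: 0.002
grip_force: 1.6
```

```bash
python3 -c "
from h import *
rel((580.5,-193.5))
c=top();cv2.imwrite('pics/s3.png',cv2.resize(c['image'][130:270,150:350],None,fx=3,fy=3))"
```

```text
tool to target x,y: 34.872403143251546 -6.259809573125553 pos [ 582.95699865 -228.8444886   135.22718057] [-4.28583425e-06  7.44650616e-01  6.67454456e-01 -9.30835728e-05] [ 0.82799239 -2.28251726  2.14466129] 6.15
side hub z 119 141.72728372437692 145.26203889551218
```

View pics/s3.png

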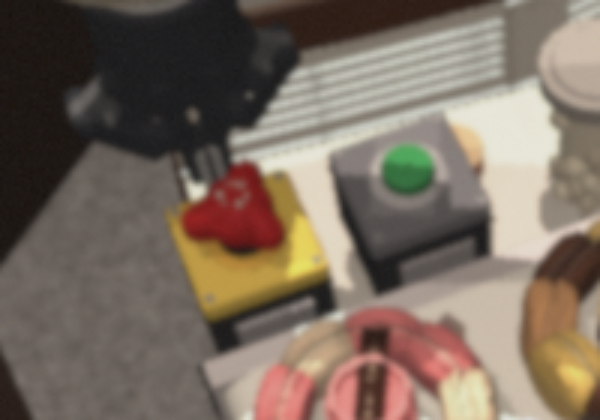

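The head has turned clockwise (lobes shifted in the crop at (240,205)) and sprung up to about 142 mm. Backing off and heading over to the green button.

Call:
{"name": "move_arm", "arguments": {
  "moves": [
    {"turn":[0,0,0],"translation":[-1,8,0],"hand":0},
    {"turn":[0,0,0],"translation":[-2,12,0],"hand":0},
    {"turn":[0,0,0],"translation":[-4,12,0],"hand":0},
    {"turn":[0,0,0],"translation":[-4,0,-20],"hand":0},
    {"turn":[0,0,0],"translation":[0,0,-25],"hand":0},
    {"turn":[0,0,0],"translation":[0,0,-25],"hand":0},
    {"turn":[0,0,0],"translation":[0,-20,0],"hand":0},
    {"turn":[0,0,0],"translation":[0,-30,0],"hand":0},
    {"turn":[0,0,0],"translation":[10,-30,0],"hand":0},
    {"turn":[0,0,0],"translation":[15,-30,0],"hand":0}
  ]
}}

```text
time_s: 7.03
eef_pos: [505.6, -205.8, 204.1]
ee_rot: [-0.001, 0.745, 0.667, -0.0]
force: [1.1, -0.6, 0.3]
grip_width: 0.0
grip_force: 0.0
```

Call:
{"name": "move_arm", "arguments": {
  "moves": [
    {"turn":[0,0,0],"translation":[15,-20,0],"hand":0},
    {"turn":[0,0,0],"translation":[0,0,0],"hand":0},
    {"turn":[0,0,0],"translation":[0,0,0],"hand":0},
    {"turn":[0,0,0],"translation":[0,0,0],"hand":0}
  ]
}}

```text
time_s: 7.37
eef_pos: [489.6, -189.4, 205.0]
ee_rot: [-0.0, 0.745, 0.668, 0.0]
force: [-0.4, -0.3, 0.0]
grip_width: -0.001
grip_force: 0.0
```

```bash
python3 -c "
from h import *
rel((480,-182))
c=top();cv2.imwrite('pics/s4.png',cv2.resize(c['image'][130:270,150:350],None,fx=3,fy=3))"
```

```text
tool to target x,y: 6.290942490548664 -10.298463632982294 pos [ 489.55880981 -189.36637398  204.96367674] [-1.35727132e-04  7.44543429e-01  6.67574008e-01  9.08831283e-05] [-0.41798269 -0.32248809  0.0270439 ] 7.3667
side hub z 128 141.97423459763877 146.3427363621111
```

View pics/s4.png

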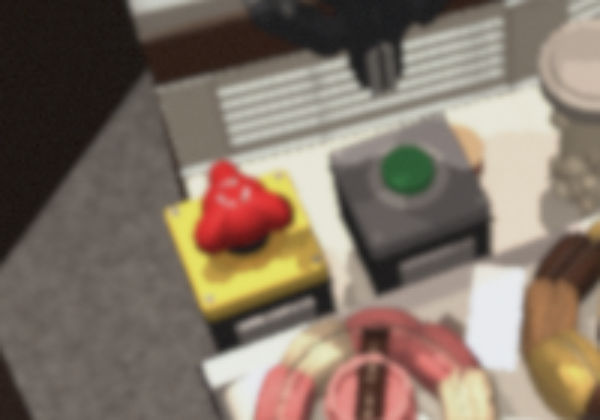

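The red button is out again with its lobes back at rest (crop (240,205)), and the gripper is approaching the green button at (408,168).

Call:
{"name": "move_arm", "arguments": {
  "moves": [
    {"turn":[0,0,0],"translation":[6,-10,20],"hand":0},
    {"turn":[0,0,0],"translation":[0,0,25],"hand":0},
    {"turn":[0,0,0],"translation":[0,0,18],"hand":0},
    {"turn":[0,0,0],"translation":[0,0,5],"hand":0},
    {"turn":[0,0,0],"translation":[0,0,3],"hand":0},
    {"turn":[0,0,0],"translation":[0,0,3],"hand":0},
    {"turn":[0,0,0],"translation":[0,0,2],"hand":0},
    {"turn":[0,0,0],"translation":[0,0,2],"hand":0},
    {"turn":[0,0,0],"translation":[0,0,0],"hand":0},
    {"turn":[0,0,0],"translation":[0,0,0],"hand":0}
  ]
}}

```text
time_s: 8.25
eef_pos: [480.4, -182.6, 127.8]
ee_rot: [0.001, 0.745, 0.668, 0.0]
force: [0.6, -1.2, 3.7]
grip_width: 0.002
grip_force: 1.9
```

Call:
{"name": "move_arm", "arguments": {
  "moves": [
    {"turn":[0,0,0],"translation":[0,0,1],"hand":0},
    {"turn":[0,0,0],"translation":[0,0,1],"hand":0},
    {"turn":[0,0,0],"translation":[0,0,0.5],"hand":0},
    {"turn":[0,0,0],"translation":[0,0,0],"hand":0}
  ]
}}

```text
time_s: 8.58
eef_pos: [480.5, -182.7, 125.9]
ee_rot: [0.001, 0.745, 0.668, 0.0]
force: [-0.9, 0.8, 13.1]
grip_width: -0.002
grip_force: 6.7
```

Bottomed (13 N at 6 mm of travel). Releasing.

Call:
{"name": "move_arm", "arguments": {
  "moves": [
    {"turn":[0,0,0],"translation":[0,0,-5],"hand":0},
    {"turn":[0,0,0],"translation":[0,0,-10],"hand":0},
    {"turn":[0,0,0],"translation":[0,0,-25],"hand":0},
    {"turn":[0,0,0],"translation":[0,0,-30],"hand":0},
    {"turn":[0,0,0],"translation":[-20,0,-30],"hand":0},
    {"turn":[0,0,0],"translation":[-20,0,0],"hand":0},
    {"turn":[0,0,0],"translation":[0,0,0],"hand":0},
    {"turn":[0,0,0],"translation":[0,0,0],"hand":0},
    {"turn":[0,0,0],"translation":[0,0,0],"hand":0},
    {"turn":[0,0,0],"translation":[0,0,0],"hand":0}
  ]
}}

```text
time_s: 9.42
eef_pos: [475.3, -221.0, 223.8]
ee_rot: [-0.001, 0.744, 0.668, -0.0]
force: [-0.7, -0.3, -1.1]
grip_width: 0.0
grip_force: 0.0
```

```bash
python3 -c "
from h import *
rel((480,-182))
c=top();P=pts(c);h=cv2.cvtColor(c['image'],cv2.COLOR_BGR2HSV)
m=(cv2.inRange(h,(40,90,40),(90,255,255))>0)&(np.hypot(P[...,0]-480,P[...,1]+182)<12)
print('green z',m.sum(),np.median(P[m],0))
cv2.imwrite('pics/s5.png',cv2.resize(c['image'][130:330,150:420],None,fx=2.5,fy=2.5))"
```

```text
tool to target x,y: 39.29424373855013 0.46849477814978435 pos [ 475.29049246 -221.01381316  223.83235575] [-9.96425723e-04  7.44353121e-01  6.67785466e-01 -1.01702947e-04] [-0.74187542 -0.3117446  -1.09908332] 9.4167
side hub z 127 142.0680122059715 145.31085745656605
green z 117 [ 480.43585816 -181.02086983  112.50946773]
```

View pics/s5.png

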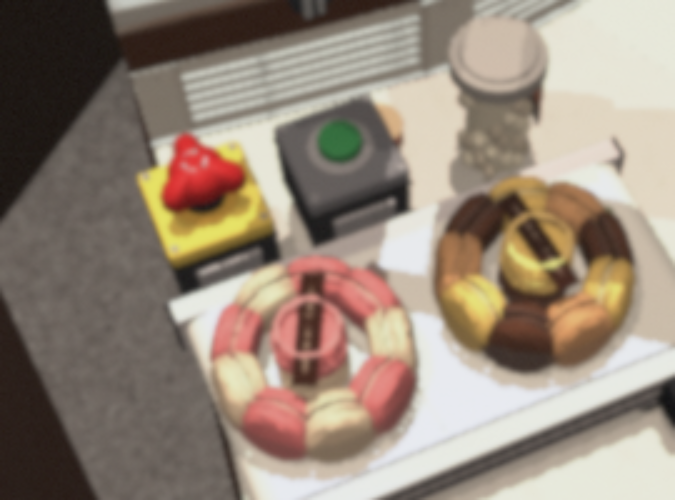

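The red button is up (crop (203,175)), the green button is out at 112.5 mm (340,140), and the tubs and spool look undisturbed. The hand is clear, so I'm handing in.

```bash
python3 -c "
from h import *
print(finish_job())"
```

```text
the job is handed in; nothing more can be done
None
```

The emergency-stop check is done and handed in at about 9.5 s: the red button latched and stayed down hands-off, sprang back up when its lobe was pushed clockwise, then the green button was pressed fully in and came back out, with the tubs and spool untouched.

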